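Grease the gearbox of a bottle roller through its covered nipple

TASK

The gearbox of the bottle roller is due for grease: lever its yellow dust cover up with the thin opening blade and swing it right over until it stands open, then lay the blade back down on the desk. Take the pocket grease gun out of its wooden block, press its coupler squarely onto the tilted nipple until it snaps on, and keep pushing against its spring until the red band on the rod has gone into the barrel. Finish like that, still gripping the gun and holding it pressed in; leave the brown bottle on the rollers, the other small brown bottle and the white bottle where they are.

Things in the scene. Friction and masses are not known exactly. Their poses are not given: they have to be found in the camera images.
- roller_mill: bench bottle roller, fixed: grey gearbox housing 76 x 84 x 70 mm high with two black rollers behind it. Origin on the desk under the housing's centre; x points to the rollers (the front with knob and switch faces -x), y left, z up. The housing's flat top is at z 70 mm.
- cover (a joint): hinge of the yellow dust cover (38 mm wide, 58 mm long, 24 mm high) on top of the housing: 0 shut, grows as the front edge swings up and back, 1.45 rad counts as open, stop at 1.75. A stiff hinge (0.08 N m) holds it wherever it is left. Shut, its top is 100 mm above the desk; standing open it reaches 145 mm.
- cover_hinge (a point): point on the cover's hinge axis (which runs along the roller's y), 28 mm behind the housing's centre and 6 mm above the housing's top
- cover_lip (a point): point on the underside of the prying lip at the front edge of the cover, 62.5 mm from the hinge axis. The lip is 30 mm wide, 2.5 mm thick and stands out 10 mm from the cover's front wall (whose outer face is 58 mm from the hinge axis). Shut, a 6 mm gap is open under the lip, above the housing's top: room for the blade, not for a finger.
- nipple_tip (a point): tip of the brass grease nipple under the cover; its z is the nipple's axis, pointing out of the nipple: 30 degrees off vertical, leaning to the roller's front. The nipple rises from the housing's top 4 mm behind the housing's centre, is 25 mm long along its axis and has a head 10 mm across.
- opening_blade: the loose opening blade, 60 g: orange handle and thin steel blade along its x; origin under the point blade_grip, z up as it lies
- blade_grip (a point): on the opening blade's centre line, in the front of its orange handle (80 x 16 x 20 mm high; it reaches 15 mm ahead of and 65 mm behind this point). x points along the blade, whose tip is 85 mm ahead at the same height; the steel blade is 12 mm wide and 2 mm thick and is level as the tool lies; this point is then 10 mm above the desk.
- grease_gun: the loose grease gun, 0.18 kg, upright in the wooden block, coupler down. Origin at the underside of its blue collar; z runs up the barrel. Blue collar 36 mm across and 10 mm high, above it the metal barrel 28 mm across from 10 to 67 mm, then a black cap, top at 76 mm.
- gun_center (a point): centre of the gun's metal barrel (28 mm across), on its axis, 38 mm above the underside of the blue collar and 38 mm below the cap's top. z runs up the barrel.
- coupler (a joint): how far the coupler and its rod are pushed up into the barrel, m: 0 at rest, 0.018 fully in. The 10 mm red band on the rod is gone at 0.010. The spring takes 10 N to start and 16 N at full stroke; snapping on takes about 6 N, so the coupler snaps on first.
- coupler_seat (a point): on the gun's axis inside the coupler, where the nipple's tip seats; at rest 34 mm below the underside of the blue collar (72 mm below gun_center); z runs up the barrel. The coupler's open mouth (funnel 17 mm wide, coupler 21 mm across) is 15 mm below this point. Seated on the nipple, this point is at nipple_tip.
- tool_block: wooden tool block 64 x 84 x 56 mm high, fixed, origin under its centre. The gun hangs by its collar in the block's 26 mm hole, 6 mm to +y of the centre; the collar rests on the block's top.
- vial: small brown bottle, 36 mm across, 77 mm long, lying on the two rollers; leave it there
- white_bottle: white plastic bottle with orange-yellow cap, 71 mm across, 161 mm high; leave it
- spare_bottle: second small brown bottle, 31 mm across, 68 mm high, standing on the desk; leave it

How it is judged (in metres and radians):
On the way, in this order (a step that is already met when the one before it is completed fails the run):
1. the opening blade levers the cover up: it touches the cover while the cover is more than 0.3 rad open (value of joint cover above 0.3 rad and contact force between opening_blade and cover above 0.1 N).
2. the cover stands open, 1.45 rad or more (value of joint cover above 1.45 rad), for 0.2 s.
3. the opening blade lies on the desk, let go (height (world z) of blade_grip between 0 and 0.02 m and contact force between the fingers and opening_blade below 0.1 N and linear speed of opening_blade below 0.05 m/s), for 0.2 s.
4. the coupler has snapped onto the nipple, squarely (within 0.14 rad) (distance between coupler_seat and nipple_tip below 0.003 m and angle between the z axis of coupler_seat and the z axis of nipple_tip, either way round below 0.14 rad), for 0.1 s.
At the end, for the whole second after the job is handed in: the gun's coupler sits snapped on the nipple (seat within 3 mm of the nipple's tip, axes within 0.14 rad), the gripper holds the gun pushed at least 9 mm down its stroke and it bears on the nipple with over 6 N, the cover stands open (1.45 rad or more) and the opening blade lies on the desk, let go (all of step 4 and value of joint coupler above 0.009 m and contact force between grease_gun and roller_mill above 6 N and contact force between the fingers and grease_gun above 3 N and value of joint cover above 1.45 rad and height (world z) of blade_grip below 0.02 m and contact force between the fingers and opening_blade below 0.1 N); the arm keeps its last pose, push and grip.
It fails at once if the brown bottle is moved by 15 mm or more on the rollers (distance of vial from where it was at the start of the episode above 0.015 m).
It fails at once if the white bottle is moved by 20 mm or more (distance of white_bottle from where it was at the start of the episode above 0.02 m).
It fails at once if the standing brown bottle is moved by 20 mm or more (distance of spare_bottle from where it was at the start of the episode above 0.02 m).
It also fails if it takes over 58 s, if anything falls off the work surface, if the arm or the gripper's body presses on something with over 40 N, if the wrist force passes 120 N, or if a joint passes its speed limit or range.

ROBOT

A 6-joint arm with a two-finger parallel gripper is mounted at the origin on a cart in front of the work surface, level with it; the furniture and walls round the work are solid. World frame = base frame: x ahead of the robot, y to its left, z up, the work surface at z = 0. Lengths are in mm, angles in rad, forces in N, time in s.
With the tool pointing down it reaches from about 275 to 1000 mm from the base axis. Payload 8.4 kg.
Tool frame: the origin (TCP) lies at the very end of the fingers, on their centre line; the grasp point (between the pads) lies 19 mm behind it; z points along the fingers, y is the direction in which the jaws open and shut (so a half turn about z gives the same grasp; the last joint's range is limited). The gripper opens to 85 mm and grips with 20 to 120 N. Pads are 22 mm wide; open, the fingers measure 114 mm over their backs; the gripper's body (76 mm by 85 mm) begins 54 mm behind the grasp point. The pads swing forward as they close: fully open they stand 13 mm farther back than shut.
Start: joints at [-1.349, 0.353, 1.633, -0, 1.155, -0.002], TCP at [138.709, -609.416, 202.181] pointing down, gripper open.
Joint ranges: [-2.63, 2.63], [-0.92, 2.1], [0.06, 2.66], [-1.3, 4.44], [0, 2.69], [-3.02, 3.02]. Speed limits (rad/s): [2.22, 2.22, 2.79, 3.14, 3.14, 3.14].

INTERFACE

Orientations are given as [roll, pitch, yaw] about the fixed x, y, z axes, in that order (R = Rz(yaw) Ry(pitch) Rx(roll)).
In Python, from rig import r, vision gives the robot as it stands.
- The arm moves only by the tool move_arm, never from a script. Its argument "series" is text: rows parted by semicolons, each of 7 numbers parted by spaces: the closure, from -1 (fully open) to 1 (shut), then the shift along the tool's x, y, z in units of 40 mm (1.0 is 40 mm), then the turn, a rotation vector about the tool's x, y, z in degrees. In form: grip tx ty tz ax ay az; .... A call has 1 to 20 rows; each row shifts and turns the pose as measured when the row begins, along the tool's axes as they then stand; what a row does not reach is not made up. A row lasts 1/8 s, in which the tool goes at most 62.5 mm and 10.7 degrees, less where a joint would pass 70% of its speed; a pose out of reach is approached as far as the arm can. A call is refused whole if a number of a shift passes 1 or a number of a turn 10.7, either way. A call with a gripper value outside its range is refused whole. The fingers move at their own pace and stop on an object; "grip_force" is the grip in N (left out, the last holds). Time passes only in rows, so rows that do not move let the fingers close. It gives the time, the measured TCP pose, the force and the opening at its end, in the units of the state.
- r.sense(): the state, without advancing time (a new reading comes with each control period).
- vision.grab_frame(name): name is "scene" or "top" or "wrist"; returns the picture (480x640x3 uint8, red, green, blue); there is no depth.
- vision.camera_params(name): a dict with "fx", "fy", "cx", "cy" (pixels), "position" and "rotation" of the camera in the world. Camera axes: x right, y up, looking along -z (the intrinsics and any distortion apply to the point x, -y, -z); pixel columns grow to the right and rows downward; lengths in mm; the calibration is good to about 2 mm. A picture is of the moment at which its call begins: read the wrist's pose just before it. camera_params takes no time and is no camera call; for the wrist camera it gives the pose at the moment of the call.
- r.sign_off(): hands the job in, once; it reports no verdict.
The state is a dict: "clock": time; "qpos": joint angles; "qvel": joint speeds; "joint_efforts": joint torques, N m; "eef_pos": TCP position; "tcp_rot": TCP orientation; "contact_force": force on the tool from outside, world axes, zero at the start; "wrist_torque": the same for the moment, N m; "opening": opening from 0.0 (shut) to 1.0 (fully open).
Only numpy, scipy, OpenCV 4.12 (cv2) and the standard library are available. Lean on these libraries where they do the work, as an engineer would, in place of code of your own. Each camera call takes 0.05 s, during which the arm holds its last target. There are 200 camera calls.

## Working session

There is one attempt and no reset: what is moved stays moved. The work goes in short steps, Python scripts to look and compute and a tool call to move; the robot and the scene stay as the last step left them, time stands still between calls to the robot, and variables do not carry over. Pictures are saved under pics/ and viewed, about 8 in all and at most 12, crops included, and the job is handed in when it is done.

Besides the shell and the picture viewer there is one more tool, called after "Call:" as a command line: name --argument value ..., lists and objects as JSON in quotes. move_arm: Moves the arm, as the interface text tells. Its arguments: {"type":"object","properties":{"series":{"type":"string"},"grip_force":{"type":"number"}},"required":["series"]}

```bash
ls; mkdir -p pics; python3 - <<'E'
from rig import r, vision
import cv2, numpy as np
s=r.sense(); print({k:np.round(v,3) for k,v in s.items()})
for n in("scene","top"):
    f=vision.grab_frame(n); cv2.imwrite(f"pics/{n}0.png",f[:,:,::-1])
    p=vision.camera_params(n); print(n,{k:np.round(v,3).tolist() for k,v in p.items()})
E
```

```text
pics
{'clock': np.float64(0.0), 'qpos': array([-1.349,  0.354,  1.634,  0.   ,  1.155, -0.002]), 'qvel': array([ 0.   , -0.001,  0.   ,  0.001,  0.   , -0.001]), 'joint_efforts': array([ 1.0000e-03, -6.0525e+01, -3.4207e+01,  0.0000e+00,  9.0000e-03,
        0.0000e+00]), 'eef_pos': array([ 138.608, -608.891,  201.454]), 'tcp_rot': array([-3.14 , -0.   ,  0.224]), 'contact_force': array([-0.337,  0.43 ,  0.429]), 'wrist_torque': array([-0.005,  0.041,  0.092]), 'opening': np.float64(0.997)}
scene {'fx': 440.959, 'fy': 440.959, 'cx': 322.467, 'cy': 239.179, 'position': [228.859, -778.747, 743.373], 'rotation': [0.683, 0.018, -0.52]}
top {'fx': 433.885, 'fy': 433.885, 'cx': 318.141, 'cy': 239.302, 'position': [375.685, -312.544, 929.796], 'rotation': [0.117, -0.012, -1.589]}
```

View pics/top0.png

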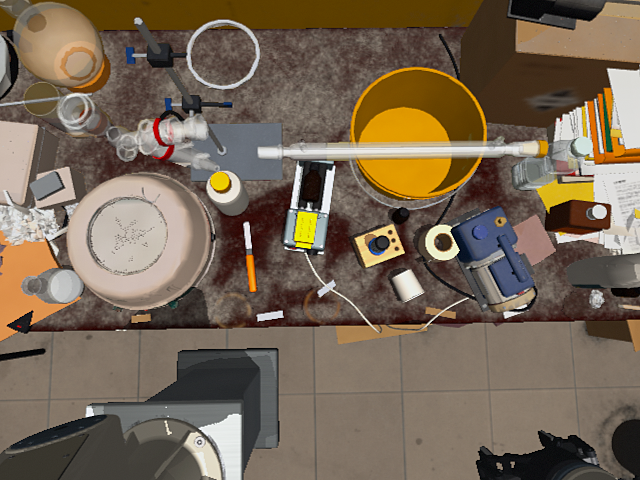

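View pics/scene0.png

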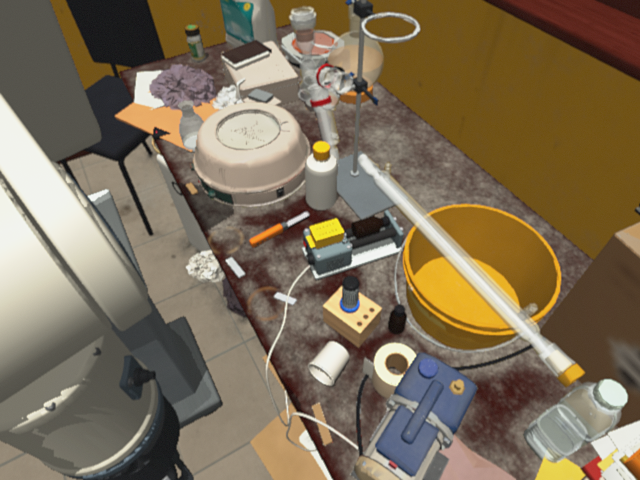

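Top view: white bottle (225,190), blade (handle 250,270, tip 246,224), roller (308,210) with yellow cover (306,230), block with gun (378,243), spare bottle (400,215). I'll zoom in for accurate pixels.

```bash
cat > h.py <<'E'
from rig import r, vision
import cv2, numpy as np
from scipy.spatial.transform import Rotation as R
def cam(n):
    p=vision.camera_params(n); return p,R.from_euler('xyz',p['rotation']).as_matrix(),np.array(p['position'])
def ray(n,u,v):
    p,M,c=cam(n); return c,M@np.array([(u-p['cx'])/p['fx'],-(v-p['cy'])/p['fy'],-1])
def atz(n,u,v,z):
    c,d=ray(n,u,v); return c+d*(z-c[2])/d[2]
def proj(n,X):
    p,M,c=cam(n); q=(np.atleast_2d(X)-c)@M
    return np.c_[p['cx']+p['fx']*q[:,0]/-q[:,2], p['cy']-p['fy']*q[:,1]/-q[:,2]]
def crop(f,out,x0,y0,x1,y1,k):
    c=cv2.resize(f[y0:y1,x0:x1],None,fx=k,fy=k,interpolation=cv2.INTER_CUBIC)
    for x in range((x0//20+1)*20,x1,20): cv2.putText(c,str(x),(int((x-x0)*k),8),0,.33,(0,255,0)); c[8:14,int((x-x0)*k)]=(0,255,0)
    for y in range((y0//20+1)*20,y1,20): cv2.putText(c,str(y),(0,int((y-y0)*k)),0,.33,(0,255,0)); c[int((y-y0)*k),24:30]=(0,255,0)
    cv2.imwrite(out,c)
E
python3 - <<'E'
import cv2
from h import *
crop(cv2.imread('pics/top0.png'),'pics/t1.png',220,145,420,295,4)
crop(cv2.imread('pics/scene0.png'),'pics/s1.png',240,190,420,350,3.75)
E
```

```text
(no output)
```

View pics/t1.png

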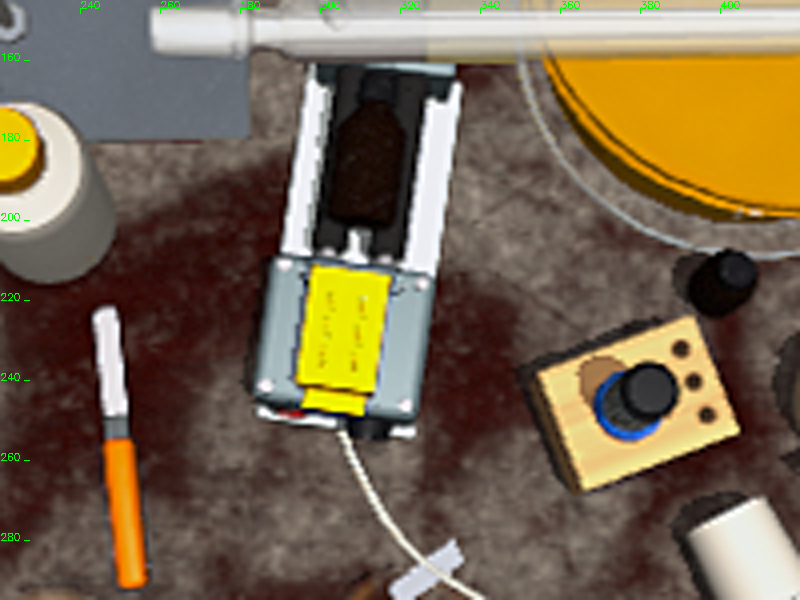

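View pics/s1.png

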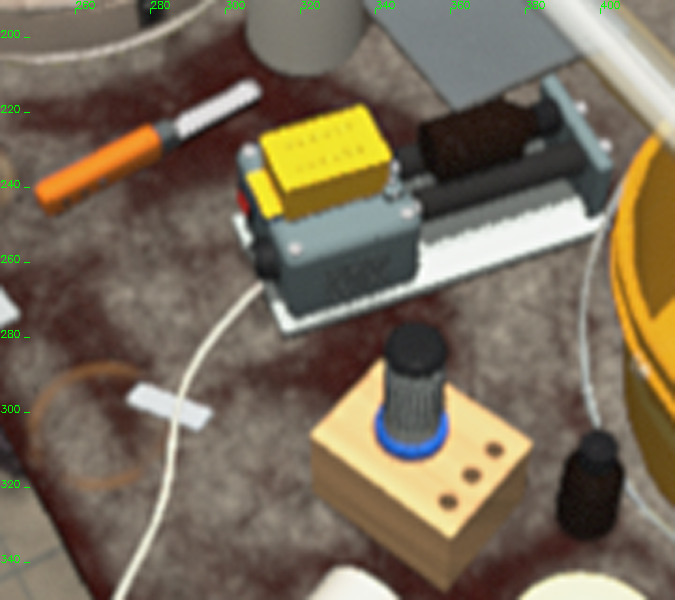

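Crops show: housing top corners at about (287,209),(329,213),(324.5,249.5),(282.5,246) in the top view, the cover, block, gun and blade clearly. Fitting poses from both views.

```bash
python3 - <<'E'
from h import *
from scipy.optimize import least_squares
T=lambda x,y:("top",220+x/4,145+y/4)
S=lambda x,y:("scene",240+x/3.75,190+y/3.75)
def fit(name,obs,g):
    def f(p):
        e=[]
        for (n,u,v),X in obs:
            w=np.r_[R.from_euler('z',p[2]).as_matrix()[:2,:2]@X[:2]+p[:2],X[2]]
            e.append(proj(n,w)[0]-[u,v])
        return np.array(e).ravel()
    s=least_squares(f,g,x_scale=[100,100,1]); print(name,np.round(s.x,4)); print(np.round(s.fun.reshape(-1,2),1).tolist()); return s.x
A=lambda *a:np.array(a,float)
cov=lambda *px:[(px[0],A(-30,19,100)),(px[1],A(-30,-19,100)),(px[2],A(28,-19,100)),(px[3],A(28,19,100))]
ct=cov(T(296,380),T(373,393),T(391,277),T(314,265)); cs=cov(S(259,135),S(287,195),S(391,155),S(361,105))
hs=[(T(268,257),A(38,42,70)),(T(437,272),A(38,-42,70)),(T(418,418),A(-38,-42,70)),(T(250,405),A(-38,42,70))]
g=[500,-290,0]
fit("cov top",ct,g);fit("cov scene",cs,g);fit("hous top",hs,g);m=fit("all",ct+cs+hs,g)
b=[(T(536,374),T(696,315),T(741,431),T(583,490))]
bt=[(T(536,374),A(-32,42,56)),(T(696,315),A(32,42,56)),(T(741,431),A(32,-42,56)),(T(583,490),A(-32,-42,56))]
bt=[(T(696,315),A(32,42,56)),(T(741,431),A(32,-42,56)),(T(583,490),A(-32,-42,56)),(T(536,374),A(-32,42,56))]
print([np.round(atz(*T(x,y),56),1).tolist() for x,y in((536,374),(696,315),(741,431),(583,490))])
print("block scene",[np.round(atz(*S(x,y),56),1).tolist() for x,y in((380,360),(532,441),(450,537),(311,436))])
print("gun top cap", atz(*T(650,391),56+76), "collar", atz(*T(630,406),56+5))
print("gun scene cap", atz(*S(417,345),56+76), "collar", atz(*S(411,432),56+5))
print("blade top: rear,front,tip",[np.round(atz(*T(*q),z),1).tolist() for q,z in(((132,583),20),((118,438),20),((104,308),11))])
print("blade scene",[np.round(atz(*S(*q),z),1).tolist() for q,z in(((40,187),20),((153,127),20),((257,86),11))])
print("white",atz("top",219,182,161),atz("scene",321,150,161), "spare",atz(*T(738,270),68),atz(*S(598,438),68))
E
```

```text
cov top [ 4.984270e+02 -3.015307e+02 -1.715000e-01]
[[-0.2, 0.4], [0.0, 0.1], [0.1, -0.3], [0.0, -0.2]]
cov scene [ 4.993670e+02 -3.016395e+02 -1.218000e-01]
[[-0.2, 0.9], [-0.2, -1.0], [0.2, 0.2], [0.1, -0.1]]
hous top [ 4.972477e+02 -3.007610e+02 -1.178000e-01]
[[-0.0, -0.6], [-0.7, -0.1], [0.4, 0.8], [0.4, -0.1]]
all [ 4.983711e+02 -3.013401e+02 -1.310000e-01]
[[0.3, 0.9], [0.6, -0.2], [-0.5, -0.7], [-0.7, 0.1], [-0.7, 0.9], [-0.9, -1.0], [-0.3, 0.4], [-0.2, 0.1], [0.5, -1.4], [-0.2, -0.4], [0.4, 0.5], [0.4, -1.0]]
[[478.9, -398.1, 56.0], [507.9, -480.6, 56.0], [448.1, -501.2, 56.0], [419.7, -420.1, 56.0]]
block scene [[471.0, -402.0, 56.0], [509.4, -477.5, 56.0], [448.6, -499.9, 56.0], [420.3, -422.0, 56.0]]
gun top cap [ 461.12391248 -443.28030655  132.        ] collar [ 461.29952036 -444.54480293   61.        ]
gun scene cap [ 462.3749308  -445.20278991  132.        ] collar [ 460.82267303 -446.72499514   61.        ]
blade top: rear,front,tip [[377.4, -188.4, 20.0], [453.1, -181.1, 20.0], [523.7, -172.3, 11.0]]
blade scene [[378.5, -185.7, 20.0], [453.7, -178.0, 20.0], [524.9, -173.1, 11.0]]
white [ 573.49778322 -146.47229852  161.        ] [ 569.52507342 -157.58621691  161.        ] spare [ 528.65213388 -500.49170735   68.        ] [ 531.90156239 -496.97654431   68.        ]
```

```bash
cat >> h.py <<'E'
def plan(pos,rpy,show=True):
    """print turn (deg, tool axes) then shift (units of 40 mm, tool axes AFTER the turn)"""
    s=r.sense(); M0=R.from_euler('xyz',s['tcp_rot']); M1=R.from_euler('xyz',rpy)
    rv=(M0.inv()*M1).as_rotvec(degrees=True)
    d=np.array(pos)-s['eef_pos']
    print('clock',round(float(s['clock']),2),'pos',np.round(s['eef_pos'],1),'rpy',np.round(s['tcp_rot'],3),'F',np.round(s['contact_force'],1),'open',round(float(s['opening']),3))
    print('turn',np.round(rv,2),'shift after turn',np.round(M1.inv().apply(d)/40,3),'shift now',np.round(M0.inv().apply(d)/40,3))
E
python3 - <<'E'
from h import *
plan([438.5,-181,120],[np.pi,0,.098]); plan([438.5,-181,4],[np.pi,0,.098])
E
```

```text
clock 0.1 pos [ 138.6 -609.   201.5] rpy [-3.14   0.     0.224] F [-0.4 -0.   0.1] open 1.002
turn [-0.07  0.01  7.21] shift after turn [ 8.508 -9.914  2.038] shift now [ 9.685 -8.766  2.049]
clock 0.1 pos [ 138.6 -609.   201.5] rpy [-3.14   0.     0.224] F [-0.4 -0.   0.1] open 1.002
turn [-0.07  0.01  7.21] shift after turn [ 8.508 -9.914  4.938] shift now [ 9.685 -8.762  4.949]
```

Call:
move_arm --series "-1 0 0 0 0 0 7.2; -1 .7 -.82 0 0 0 0; -1 .7 -.82 0 0 0 0; -1 .7 -.82 0 0 0 0; -1 .7 -.82 0 0 0 0; -1 .7 -.82 0 0 0 0; -1 .7 -.82 0 0 0 0; -1 .7 -.82 0 0 0 0; -1 .7 -.82 0 0 0 0; -1 .7 -.82 0 0 0 0; -1 .7 -.82 0 0 0 0; -1 .7 -.82 .5 0 0 0; -1 0 0 .5 0 0 0; -1 0 0 .5 0 0 0; -1 0 0 0 0 0 0" --grip_force 90

```text
clock: 1.98
eef_pos: [418.4, -205.9, 137.7]
tcp_rot: [-3.136, 0.001, 0.094]
contact_force: [-0.5, 0.1, 0.6]
opening: 1.001
```

```bash
python3 - <<'E'
from h import *
p=vision.camera_params('wrist'); print({k:np.round(v,3).tolist() for k,v in p.items()})
plan([438.5,-181,4],[np.pi,0,.098])
f=vision.grab_frame('wrist'); cv2.imwrite('pics/w0.png',f[:,:,::-1])
E
```

```text
{'fx': 412.314, 'fy': 412.314, 'cx': 323.761, 'cy': 237.3, 'position': [503.212, -198.561, 308.844], 'rotation': [-0.334, 0.006, -1.478]}
clock 1.98 pos [ 418.4 -205.9  137.7] rpy [-3.136e+00  1.000e-03  9.400e-02] F [-0.5  0.1  0.6] open 1.001
turn [-0.32  0.07 -0.25] shift after turn [ 0.562 -0.571  3.343] shift now [ 0.563 -0.555  3.346]
```

View pics/w0.png

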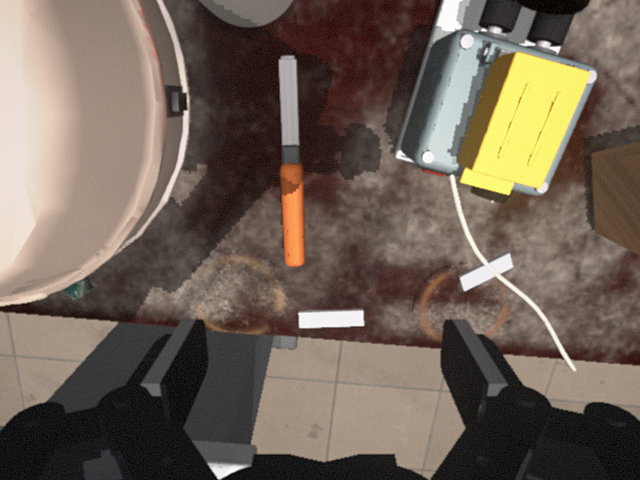

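Wrist view: blade tip (288,57), handle front (291,165), rear (294,263); four screws of the housing top at (466,41),(590,76),(542,188),(428,157). Use these for yaw.

```bash
python3 - <<'E'
from h import *
W=lambda u,v,z:np.round(atz('wrist',u,v,z),1)
print('blade',W(294,264,20),W(291,165,20),W(288,56,11))
for nm,q,z in(('w',[(466,41),(590,76),(542,188),(428,157)],72),('t',[(291,211.2),(325.5,215.8),(321.3,246.3),(286,241)],72)):
    P=np.array([atz('wrist' if nm=='w' else 'top',u,v,z) for u,v in q])[:,:2]
    c=P.mean(0); fx=(P[0]+P[1]-P[2]-P[3])/2; fy=(P[0]+P[3]-P[1]-P[2])/2
    print(nm,'c',c.round(1),'L',np.hypot(*fx).round(1),np.hypot(*fy).round(1),'yaw',np.arctan2(fx[1],fx[0]).round(3),np.arctan2(-fy[0],fy[1]).round(3),P.round(1).tolist())
E
```

```text
blade [ 380.3 -186.1   20. ] [ 455.1 -178.8   20. ] [ 525.7 -171.4   11. ]
w c [ 500.8 -299.4] L 62.4 70.3 yaw -0.15 -0.159 [[537.0, -269.3], [526.3, -338.8], [464.1, -329.4], [475.7, -260.0]]
t c [ 498.8 -301.1] L 61.4 70.4 yaw -0.165 -0.159 [[534.3, -271.6], [523.8, -340.6], [462.5, -331.0], [474.3, -261.0]]
```

Call:
move_arm --series "-1 .56 -.57 .6 0 0 0; -1 0 0 .7 0 0 0; -1 0 0 .7 0 0 0; -1 0 0 .6 0 0 0; -1 0 0 .3 0 0 0"

```text
clock: 2.65
eef_pos: [445.0, -183.9, 25.5]
tcp_rot: [3.141, -0.01, 0.091]
contact_force: [-0.6, -0.4, -0.1]
opening: 1.0
```

Call:
move_arm --series "-1 -.14 -.08 .35 0 0 0; -1 0 0 .15 0 0 0; -1 0 0 0 0 0 0"

```text
clock: 3.02
eef_pos: [441.0, -182.5, 6.4]
tcp_rot: [3.14, -0.012, 0.09]
contact_force: [0.1, 0.2, -0.6]
opening: 0.999
```

```bash
python3 - <<'E'
from h import *
plan([439,-180.5,4],[np.pi,0,.098])
E
```

```text
clock 3.02 pos [ 441.  -182.5    6.4] rpy [ 3.14  -0.012  0.09 ] F [ 0.1  0.2 -0.6] open 0.999
turn [ 0.1  -0.67 -0.46] shift after turn [-0.045 -0.054  0.06 ] shift now [-0.046 -0.054  0.059]
```

Call:
move_arm --series "-1 -.05 -.05 .08 0 -.7 -.4; 1 0 0 0 0 0 0; 1 0 0 0 0 0 0; 1 0 0 0 0 0 0; 1 0 0 0 0 0 0; 1 0 0 0 0 0 0; 1 0 0 0 0 0 0"

```text
clock: 3.9
eef_pos: [440.4, -181.3, 4.7]
tcp_rot: [3.138, -0.001, 0.097]
contact_force: [-1.0, -0.2, 0.2]
opening: 0.001
```

```bash
python3 - <<'E'
from h import *
yaw=-.158
plan([439,-180.5,100],[np.pi,0,yaw])
E
```

```text
clock 3.9 pos [ 440.4 -181.3    4.7] rpy [ 3.138e+00 -1.000e-03  9.700e-02] F [-1.  -0.2  0.2] open 0.001
turn [ 0.17 -0.11 14.63] shift after turn [-0.038 -0.014 -2.382] shift now [-0.029 -0.015 -2.382]
```

Fingers shut fully, so the handle wasn't caught; look.

```bash
python3 - <<'E'
from h import *
f=vision.grab_frame('wrist'); g=vision.grab_frame('top'); cv2.imwrite('pics/w1.png',np.vstack([cv2.resize(f,(560,420)),cv2.resize(g[200:330,160:440],None,fx=2,fy=1.3)])[:590,:,::-1])
E
```

```text
(no output)
```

View pics/w1.png

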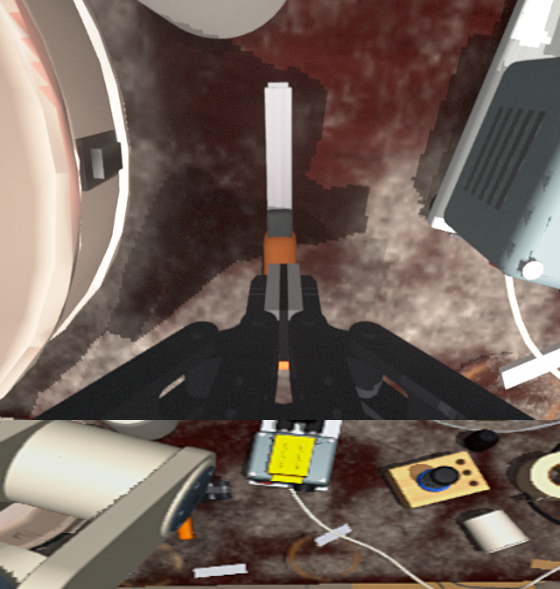

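The picture is ambiguous: the fingers straddle the handle, with orange between them, but the opening reads 0. Lift a bit and check.

Call:
move_arm --series "1 0 0 -.5 0 0 0; 1 0 0 -.5 0 0 0; 1 0 0 0 0 0 0"

```text
clock: 4.38
eef_pos: [440.0, -181.0, 45.2]
tcp_rot: [3.139, -0.001, 0.097]
contact_force: [0.9, -0.1, -0.1]
opening: -0.001
```

```bash
python3 - <<'E'
from h import *
f=vision.grab_frame('wrist'); cv2.imwrite('pics/w2.png',f[60:480,160:460,::-1])
plan([439,-180.5,100],[np.pi,0,-.158])
E
```

```text
clock 4.42 pos [ 439.4 -180.8   44.5] rpy [3.139e+00 1.000e-03 9.700e-02] F [-0.2 -0.5 -0.2] open -0.004
turn [1.300e-01 1.000e-02 1.463e+01] shift after turn [-0.011 -0.006 -1.389] shift now [-0.01  -0.005 -1.389]
```

View pics/w2.png

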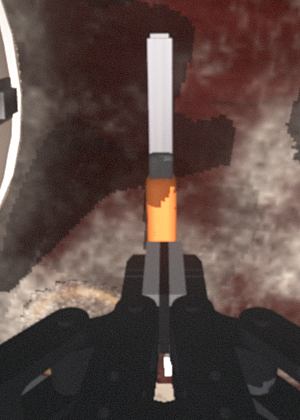

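```bash
python3 - <<'E'
from h import *
s=r.sense(); M=R.from_euler('xyz',s['tcp_rot']).as_matrix()
for d in(-40,-19,0,19): print(d,proj('wrist',s['eef_pos']+M[:,2]*d).round(0))
for z in(10,20,30,45): print(z,atz('wrist',320,95,z).round(1),atz('wrist',320,238,z).round(1), 'handle width',(atz('wrist',336,238,z)-atz('wrist',306,238,z))[1].round(1), cam('wrist')[2].round(0))
E
```

```text
-40 [[325. 339.]]
-19 [[325. 311.]]
0 [[325. 290.]]
19 [[325. 274.]]
10 [ 523.7 -170.4   10. ] [ 452.7 -177.1   10. ] handle width -15.8 [ 524. -172.  216.]
20 [ 523.8 -170.5   20. ] [ 456.1 -176.8   20. ] handle width -15.0 [ 524. -172.  216.]
30 [ 523.8 -170.5   30. ] [ 459.6 -176.6   30. ] handle width -14.2 [ 524. -172.  216.]
45 [ 523.8 -170.6   45. ] [ 464.8 -176.2   45. ] handle width -13.1 [ 524. -172.  216.]
```

The blade stayed on the desk (tip still 523.7, front 455). The visible fingertips also sit about 13 mm higher than the TCP should project, so I'll touch the bare desk with shut fingers to check the height.

Call:
move_arm --series "1 0 .6 0 0 0 0; 1 0 .6 .5 0 0 0; 1 0 0 .35 0 0 0; 1 0 0 .1 0 0 0; 1 0 0 .1 0 0 0"

```text
clock: 5.05
eef_pos: [442.2, -227.7, -1.8]
tcp_rot: [-3.141, 0.004, 0.098]
contact_force: [0.1, -0.3, 0.1]
opening: 0.002
```

Call:
move_arm --series "1 0 0 .1 0 0 0"

```text
clock: 5.18
eef_pos: [442.2, -227.2, -6.0]
tcp_rot: [-3.141, 0.004, 0.098]
contact_force: [-0.4, -0.4, 0.2]
opening: -0.002
```

Call:
move_arm --series "1 0 0 .1 0 0 0"

```text
clock: 5.3
eef_pos: [442.3, -226.9, -9.9]
tcp_rot: [-3.141, 0.003, 0.099]
contact_force: [-0.4, 0.0, 0.3]
opening: 0.003
```

Call:
move_arm --series "1 0 0 .1 0 0 0"

```text
clock: 5.42
eef_pos: [442.5, -226.8, -14.0]
tcp_rot: [3.141, 0.003, 0.099]
contact_force: [-0.4, -0.0, -0.1]
opening: 0.002
```

Call:
move_arm --series "1 0 0 .1 0 0 0"

```text
clock: 5.55
eef_pos: [442.6, -226.8, -18.1]
tcp_rot: [3.141, 0.003, 0.099]
contact_force: [0.4, -0.5, -0.5]
opening: -0.0
```

Call:
move_arm --series "1 0 0 .1 0 0 0"

```text
clock: 5.68
eef_pos: [442.7, -226.8, -22.3]
tcp_rot: [3.141, 0.003, 0.099]
contact_force: [0.3, -0.3, -0.1]
opening: -0.001
```

Call:
move_arm --series "1 0 0 .08 0 0 0"

```text
clock: 5.8
eef_pos: [442.7, -226.8, -25.8]
tcp_rot: [3.141, 0.003, 0.099]
contact_force: [0.3, -0.1, 0.9]
opening: -0.004
```

```bash
python3 - <<'E'
from h import *
f=vision.grab_frame('wrist'); cv2.imwrite('pics/w3.png',cv2.resize(f[220:420,220:430],None,fx=2.5,fy=2.5)[:,:,::-1])
s=r.sense(); print(s); M=R.from_euler('xyz',s['tcp_rot']).as_matrix()
for d in(-40,-27,-19,0): print(d,proj('wrist',s['eef_pos']+M[:,2]*d).round(0))
E
```

```text
{'clock': 5.85, 'qpos': array([-0.47521181,  0.50616715,  2.05378204, -0.00326184,  0.58419318,
        0.99910919]), 'qvel': array([ 0.00057028, -0.00462181,  0.00055425,  0.00021983,  0.01241833,
       -0.00187868]), 'joint_efforts': array([ 1.78301730e-02, -5.61067951e+01, -1.81594223e+01, -5.14487372e-03,
        5.99776371e-02, -2.07792823e-04]), 'eef_pos': array([ 442.46274207, -226.73005984,  -26.09021665]), 'tcp_rot': array([3.14146641e+00, 3.11592757e-03, 9.91983104e-02]), 'contact_force': array([-0.01104869,  0.60959415, -0.3410185 ]), 'wrist_torque': array([ 0.02379455,  0.03004187, -0.052905  ]), 'opening': 0.0005396382945843165}
-40 [[325. 339.]]
-27 [[325. 321.]]
-19 [[325. 311.]]
0 [[325. 291.]]
```

View pics/w3.png

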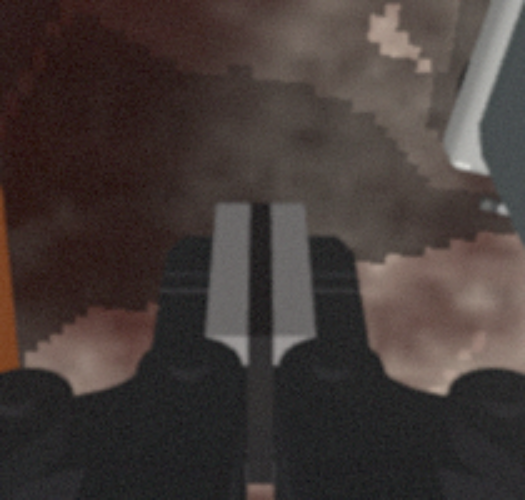

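Pad tips' front edge appears at v≈301, implying the real tips end about 30 mm short of the reported TCP. Keep lowering gently to touch.

Call:
move_arm --series "1 0 0 .07 0 0 0"

```text
clock: 5.98
eef_pos: [442.6, -226.8, -29.0]
tcp_rot: [3.141, 0.003, 0.099]
contact_force: [0.4, -0.7, 0.7]
opening: -0.002
```

Call:
move_arm --series "1 0 0 .05 0 0 0"

```text
clock: 6.1
eef_pos: [442.7, -226.9, -29.3]
tcp_rot: [3.141, 0.003, 0.099]
contact_force: [-11.6, 6.0, 59.6]
opening: 0.002
```

Call:
move_arm --series "1 0 0 .05 0 0 0"

```text
clock: 6.22
eef_pos: [442.6, -226.9, -29.2]
tcp_rot: [3.142, 0.003, 0.099]
contact_force: [-9.7, 6.4, 43.7]
opening: -0.001
```

Desk touched at reported z −29.2: the real (shut) fingertips are 29 mm short of the reported TCP along the tool axis. I'll plan with the corrected tip from now on.

```bash
python3 - <<'E'
s=open('h.py').read()
s=s.replace("d=np.array(pos)-s['eef_pos']","d=np.array(pos)+M1.apply([0,0,29.2])-s['eef_pos']; tip=s['eef_pos']-M0.apply([0,0,29.2])").replace("'pos',np.round(s['eef_pos'],1)","'tip',np.round(tip,1)")
open('h.py','w').write(s)
from h import *
plan([439.5,-179.8,45],[np.pi,0,.098])
E
```

```text
clock 6.22 tip [ 442.7 -226.9   -0. ] rpy [3.142e+00 3.000e-03 9.900e-02] F [-9.7  6.4 43.7] open -0.001
turn [0.   0.19 0.06] shift after turn [ 0.037 -1.18  -1.126] shift now [ 0.035 -1.18  -1.126]
```

Call:
move_arm --series "-1 0 0 -.7 0 0 0; -1 0 0 -.7 0 0 0; -1 0 -.6 0 0 0 0; -1 0 -.6 0 0 0 0;-1 0 0 0 0 0 0"

```text
clock: 6.85
eef_pos: [438.8, -178.8, 29.5]
tcp_rot: [3.14, 0.001, 0.098]
contact_force: [0.9, 0.2, -0.1]
opening: 0.998
```

```bash
python3 - <<'E'
from h import *
plan([439.5,-179.8,3],[np.pi,0,.098])
E
```

```text
clock 6.85 tip [ 438.8 -178.7   58.7] rpy [3.14e+00 1.00e-03 9.80e-02] F [ 0.9  0.2 -0.1] open 0.998
turn [0.07 0.05 0.  ] shift after turn [0.016 0.028 1.394] shift now [0.017 0.026 1.394]
```

Call:
move_arm --series "-1 0 .02 .6 0 0 0; -1 0 0 .5 0 0 0; -1 0 0 .2 0 0 0; -1 0 0 .05 0 0 0; 1 0 0 0 0 0 0; 1 0 0 0 0 0 0; 1 0 0 0 0 0 0; 1 0 0 0 0 0 0; 1 0 0 0 0 0 0" --grip_force 90

```text
clock: 7.98
eef_pos: [442.0, -182.9, -23.4]
tcp_rot: [3.137, -0.004, 0.099]
contact_force: [-0.2, 0.1, -0.2]
opening: 0.161
```

```bash
python3 - <<'E'
from h import *
plan([439.5,-179.8,3],[np.pi,0,.098])
E
```

```text
clock 7.97 tip [ 441.9 -182.7    5.8] rpy [ 3.137 -0.004  0.099] F [-0.2  0.1 -0.2] open 0.161
turn [ 0.26 -0.24  0.04] shift after turn [-0.056 -0.083  0.069] shift now [-0.056 -0.083  0.069]
```

Gripped (opening 0.161, ≈14–16 mm). Blade tip relative to reported TCP is about (82.5, 0, −33.4) mm in the tool frame. Now plan the insertion.

```bash
cat >> h.py <<'E'
RC=np.array([500,-300.3,0]); RY=-.158
def rw(x,y,z): return RC+R.from_euler('z',RY).apply([x,y,z])
def planT(pos,pitch,T,yaw=RY):
    """bring tool-frame point T to world pos; pitch>0 raises tool x axis (blade tip up)"""
    s=r.sense(); M0=R.from_euler('xyz',s['tcp_rot']); M1=R.from_euler('xyz',[np.pi,-pitch,yaw]); T=np.array(T)
    d=np.array(pos)-M1.apply(T)-s['eef_pos']; cur=R.from_euler('z',-RY).apply(s['eef_pos']+M0.apply(T)-RC)
    print('clock',round(float(s['clock']),2),'T in roller',np.round(cur,1),'rpy',np.round(s['tcp_rot'],3),'F',np.round(s['contact_force'],1),'M',np.round(s['wrist_torque'],2),'open',round(float(s['opening']),3))
    print('turn',np.round((M0.inv()*M1).as_rotvec(degrees=True),2),'shift after turn',np.round(M1.inv().apply(d)/40,3),'shift now',np.round(M0.inv().apply(d)/40,3))
BT=[82.5,0,-33.4]
E
python3 - <<'E'
from h import *
planT(rw(-60,0,73),0,BT)
E
```

```text
clock 7.97 T in roller [  3.9 127.9  10.3] rpy [ 3.137 -0.004  0.099] F [-0.2  0.1 -0.2] M [-0.05 -0.09 -0.  ] open 0.161
turn [ 0.23 -0.28 14.71] shift after turn [-1.67   2.671 -1.576] shift now [-2.287  2.167 -1.576]
```

Call:
move_arm --series "1 0 0 -.7 0 0 0; 1 0 0 -.7 0 0 0; 1 0 0 -.7 0 0 0; 1 -.5 0 -.2 0 0 0; 1 -.5 0 0 0 0 0; 1 -.5 0 0 0 0 5; 1 0 0 0 0 0 5; 1 0 0 0 0 0 4.7; 1 0 0 0 0 0 0"

```text
clock: 9.1
eef_pos: [375.9, -187.6, 69.0]
tcp_rot: [3.139, -0.002, -0.165]
contact_force: [-0.4, -0.6, -1.5]
opening: 0.157
```

```bash
python3 - <<'E'
from h import *
planT(rw(-60,0,73),0,BT)
E
```

```text
clock 9.1 T in roller [-57.9  91.3 102.6] rpy [ 3.139e+00 -2.000e-03 -1.650e-01] F [-0.4 -0.6 -1.5] M [-0.01  0.    0.03] open 0.157
turn [ 0.14 -0.12 -0.4 ] shift after turn [-0.055  2.294  0.736] shift now [-0.041  2.292  0.741]
```

Call:
move_arm --series "1 -.1 .6 0 0 0 0; 1 0 .6 0 0 0 0; 1 0 .6 .2 0 0 0; 1 0 .45 .4 0 0 -.4; 1 0 0 .1 0 0 0;1 0 0 0 0 0 0"

```text
clock: 9.85
eef_pos: [354.8, -277.0, 38.8]
tcp_rot: [3.141, 0.0, -0.146]
contact_force: [1.2, 0.3, -0.9]
opening: 0.158
```

```bash
python3 - <<'E'
from h import *
planT(rw(-60,0,73),0,BT)
f=vision.grab_frame('wrist'); g=vision.grab_frame('scene')
cv2.imwrite('pics/w4.png',np.vstack([f[0:300,140:540],cv2.resize(g[205:280,270:370],(400,300),interpolation=cv2.INTER_CUBIC)])[:,:,::-1])
print('expect tip',proj('wrist',rw(-60,0,73)),'lip edge',proj('wrist',[rw(-40,15,78),rw(-40,-15,78)]))
E
```

```text
clock 9.85 T in roller [-64.6   1.1  72.2] rpy [ 3.141  0.    -0.146] F [ 1.2  0.3 -0.9] M [-0.05 -0.06 -0.03] open 0.158
turn [0.06 0.02 0.68] shift after turn [ 0.115  0.003 -0.019] shift now [ 0.115  0.004 -0.019]
expect tip [[329.52368772  88.97557302]] lip edge [[278.55948479  13.91776395]
 [383.17323651  15.29716853]]
```

View pics/w4.png

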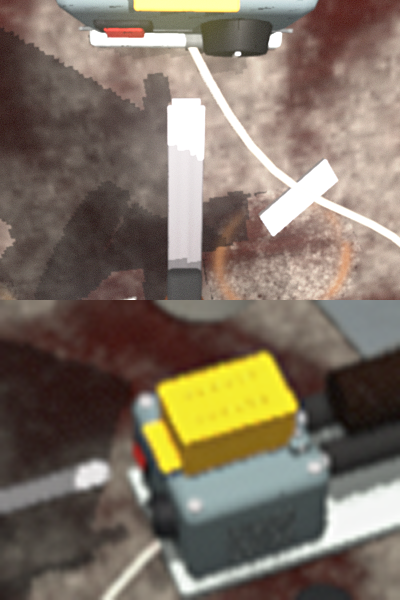

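Wrist view: blade tip at (327,99), lip edge at about (274–380,12), well aligned; the blade is level with the gap. Insert.

Call:
move_arm --series "1 .3 0 -.02 0 0 .6; 1 .3 0 0 0 0 0; 1 .2 0 0 0 0 0; 1 .1 0 0 0 0 0;1 0 0 0 0 0 0"

```text
clock: 10.58
eef_pos: [388.1, -279.4, 39.6]
tcp_rot: [-3.14, 0.012, -0.153]
contact_force: [0.9, -0.3, -3.0]
opening: 0.159
```

```bash
python3 - <<'E'
from h import *
planT(rw(-26,0,73),0,BT)
E
```

```text
clock 10.57 T in roller [-30.9   3.4  72. ] rpy [-3.14   0.012 -0.153] F [ 0.9 -0.3 -3. ] M [ 0.01 -0.07  0.01] open 0.159
turn [-0.09  0.67  0.26] shift after turn [0.132 0.077 0.   ] shift now [ 0.132  0.077 -0.001]
```

Call:
move_arm --series "1 0 0 -.2 0 .7 0; 1 0 0 -.25 0 0 0; 1 .09 0 -.29 0 0 0; 1 .14 0 -.26 0 0 0; 1 0 0 0 0 0 0"

```text
clock: 11.2
eef_pos: [400.0, -281.5, 83.6]
tcp_rot: [-3.141, -0.004, -0.153]
contact_force: [-0.2, -0.1, -0.1]
opening: 0.155
```

```bash
python3 - <<'E'
from h import *
planT(rw(-13.8,0,118),0,BT)
g=vision.grab_frame('scene'); w=vision.grab_frame('wrist')
cv2.imwrite('pics/s5.png',np.vstack([w[0:300,140:540],cv2.resize(g[190:290,260:410],(400,267),interpolation=cv2.INTER_CUBIC)])[:,:,::-1])
E
```

```text
clock 11.2 T in roller [-19.4   3.3 117.4] rpy [-3.141 -0.004 -0.153] F [-0.2 -0.1 -0.1] M [ 0.01 -0.02  0.01] open 0.155
turn [-0.02 -0.25  0.3 ] shift after turn [ 0.136  0.071 -0.025] shift now [ 0.136  0.072 -0.024]
```

View pics/s5.png

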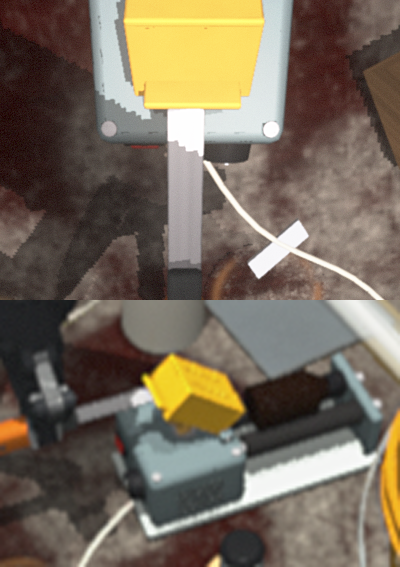

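The cover is up about 0.7 rad with the tip under the lip (wrist view (325,110)). Continue the arc.

Call:
move_arm --series "1 .22 0 -.16 0 -.2 .3; 1 .26 0 -.15 0 0 0; 1 .27 0 -.1 0 0 0; 1 .2 0 -.03 0 0 0; 1 0 0 0 0 0 0"

```text
clock: 11.92
eef_pos: [439.3, -287.2, 100.9]
tcp_rot: [-3.14, 0.002, -0.158]
contact_force: [0.7, -0.2, 0.0]
opening: 0.159
```

```bash
python3 - <<'E'
from h import *
planT(rw(35,0,138),0,BT)
w=vision.grab_frame('wrist'); cv2.imwrite('pics/w6.png',w[:,:,::-1])
# yellow mask: extent of rows/cols in the wrist view
h=cv2.cvtColor(w,cv2.COLOR_RGB2HSV); m=cv2.inRange(h,(20,150,120),(35,255,255)); ys,xs=np.nonzero(m[:260,200:450]); print(len(ys),ys.min(),ys.max(),xs.min()+200,xs.max()+200)
for th in(1.2,1.3,1.4,1.5,1.6): print(th,proj('wrist',rw(28-68*np.cos(th),0,76+68*np.sin(th))).round(0), 'T',np.round([28-62*np.cos(th),76+62*np.sin(th)],1))
E
```

```text
clock 11.93 T in roller [ 20.5   3.3 134.1] rpy [-3.14e+00  2.00e-03 -1.58e-01] F [ 0.7 -0.2  0. ] M [-0.06 -0.16  0.03] open 0.159
turn [-0.09  0.11 -0.02] shift after turn [ 0.363  0.084 -0.093] shift now [ 0.363  0.084 -0.094]
811 12 112 269 394
1.2 [[336. 159.]] T [  5.5 133.8]
1.3 [[336. 139.]] T [ 11.4 135.7]
1.4 [[337. 117.]] T [ 17.5 137.1]
1.5 [[337.  93.]] T [ 23.6 137.8]
1.6 [[337.  68.]] T [ 29.8 138. ]
```

Lip row 112 ↔ θ≈1.42, consistent with the tip. Push on over.

Call:
move_arm --series "1 .1 0 -.07 0 0 0; 1 .2 0 -.03 0 0 0; 1 .12 0 0 0 0 0; 1 0 0 0 0 0 0; 1 0 0 0 0 0 0"

```text
clock: 12.6
eef_pos: [455.7, -289.7, 104.4]
tcp_rot: [-3.139, 0.004, -0.159]
contact_force: [-1.4, -0.2, -0.8]
opening: 0.161
```

```bash
python3 - <<'E'
from h import *
planT(rw(36,0,138),0,BT)
w=vision.grab_frame('wrist'); cv2.imwrite('pics/w7.png',w[:,:,::-1])
h=cv2.cvtColor(w,cv2.COLOR_RGB2HSV); m=cv2.inRange(h,(15,120,60),(38,255,255)); m[260:]=0
for y in range(0,140,8): print(y,int((m[y,200:450]>0).sum()),end=' | ')
for th in(1.5,1.6,1.7): print(th,proj('wrist',rw(28-68*np.cos(th),0,76+68*np.sin(th))).round(0))
E
```

```text
clock 12.6 T in roller [ 37.2   3.4 137.5] rpy [-3.139  0.004 -0.159] F [-1.4 -0.2 -0.8] M [-0.12  0.15  0.01] open 0.161
turn [-0.13  0.21 -0.04] shift after turn [-0.027  0.089 -0.006] shift now [-0.027  0.089 -0.006]
0 0 | 8 0 | 16 3 | 24 100 | 32 117 | 40 116 | 48 116 | 56 116 | 64 115 | 72 115 | 80 115 | 88 114 | 96 115 | 104 85 | 112 76 | 120 19 | 128 0 | 136 0 | 1.5 [[337. 150.]]
1.6 [[337. 128.]]
1.7 [[337. 105.]]
```

Lip row ≈121 gives θ≈1.63: cover open. Retract and lay the blade down.

Call:
move_arm --series "1 -.4 0 0 0 0 0; 1 -.7 0 0 0 0 0; 1 -.7 0 0 0 0 0; 1 -.4 -.4 0 0 0 0; 1 0 -.8 0 0 0 0; 1 0 -.8 .2 0 0 0; 1 0 -.6 .6 0 0 0; 1 0 0 .7 0 0 0; 1 0 0 .7 0 0 0; 1 0 0 .4 0 0 0; 1 0 0 0 0 0 0"

```text
clock: 14.02
eef_pos: [373.3, -168.1, -0.3]
tcp_rot: [-3.141, 0.001, -0.161]
contact_force: [0.5, 0.9, -0.2]
opening: 0.157
```

```bash
python3 - <<'E'
from h import *
plan([410,-180,5.8],[np.pi,0,RY]); planT(rw(-50,120,10),0,BT)
E
```

```text
clock 14.03 tip [ 373.3 -168.1   28.9] rpy [-3.141e+00  1.000e-03 -1.610e-01] F [ 0.5  0.9 -0.2] open 0.157
turn [-0.06  0.06 -0.15] shift after turn [0.953 0.15  0.578] shift now [0.954 0.148 0.577]
clock 14.03 T in roller [-63.4 110.4  33. ] rpy [-3.141e+00  1.000e-03 -1.610e-01] F [ 0.5  0.9 -0.2] M [-0.02 -0.01 -0.01] open 0.157
turn [-0.06  0.06 -0.15] shift after turn [ 0.336 -0.234  0.578] shift now [ 0.336 -0.234  0.578]
```

Call:
move_arm --series "1 .5 0 0 0 0 0; 1 .45 .1 .2 0 0 0; 1 0 0 .25 0 0 0; 1 0 0 .1 0 0 0; 1 0 0 0 0 0 0"

```text
clock: 14.65
eef_pos: [409.3, -178.6, -22.1]
tcp_rot: [-3.141, 0.001, -0.161]
contact_force: [-0.8, 0.1, -1.0]
opening: 0.159
```

Call:
move_arm --series "1 0 0 .03 0 0 0; 1 0 0 0 0 0 0; -1 0 0 0 0 0 0; -1 0 0 0 0 0 0; -1 0 0 0 0 0 0; -1 0 0 0 0 0 0; -1 0 0 -.6 0 0 0; -1 0 0 -.8 0 0 0; -1 0 0 -.8 0 0 0; -1 0 0 -.8 0 0 0; -1 0 0 -.8 0 0 0; -1 0 0 -.6 0 0 0; -1 0 0 0 0 0 0"

```text
clock: 16.27
eef_pos: [408.3, -178.3, 158.4]
tcp_rot: [-3.14, 0.002, -0.161]
contact_force: [0.0, -0.5, -0.3]
opening: 1.004
```

```bash
python3 - <<'E'
from h import *
w=vision.grab_frame('wrist'); h=cv2.cvtColor(w,cv2.COLOR_RGB2HSV); m=cv2.inRange(h,(5,180,120),(18,255,255))
n,l,st,c=cv2.connectedComponentsWithStats(m)
for i in range(1,n):
    if st[i,4]>300: print(st[i],c[i].round(0),atz('wrist',*c[i],20).round(0))
t=vision.grab_frame('top'); cv2.imwrite('pics/t8.png',t[:,:,::-1])
plan([461.5,-445,170],[np.pi,0,RY])
E
```

```text
clock 16.38 tip [ 407.1 -177.8  185.7] rpy [-3.14   0.005 -0.161] F [ 0.2  0.9 -1. ] open 0.997
turn [-0.12  0.31 -0.18] shift after turn [2.397 6.384 0.392] shift now [2.419 6.377 0.366]
```

```bash
python3 - <<'E'
from h import *
w=vision.grab_frame('wrist'); cv2.imwrite('pics/w8.png',w[:,:,::-1])
print('expect',proj('wrist',[[422,-181,20],[344,-168,20],[490,-192,10]]).round(0))
for im in(cv2.imread('pics/w0.png')[:,:,::-1],w):
    h=cv2.cvtColor(np.ascontiguousarray(im),cv2.COLOR_RGB2HSV); m=cv2.inRange(h,(4,170,70),(20,255,255))
    n,l,st,c=cv2.connectedComponentsWithStats(m)
    for i in range(1,n):
        if st[i,4]>200: print(st[i],c[i].round(0))
    print('-')
E
```

```text
expect [[326. 190.]
 [326. 285.]
 [326.  94.]]
[489  53  27  53 267] [503.  72.]
[ 280  163   25  103 1672] [292. 209.]
-
[315 192  20  92 884] [324. 236.]
-
```

Blade seen at cols 315–335, rows 192–284, exactly where it should be lying flat on the desk. On to the gun.

Call:
move_arm --series "-1 .3 .8 0 0 .3 0; -1 .3 .8 0 0 0 0; -1 .3 .8 0 0 0 0; -1 .3 .8 0 0 0 0; -1 .3 .8 0 0 0 0; -1 .3 .8 0 0 0 0; -1 .3 .8 0 0 0 0; -1 .3 .8 0 0 0 0; -1 0 0 0 0 0 0"

```text
clock: 17.55
eef_pos: [455.5, -449.1, 137.8]
tcp_rot: [-3.128, 0.021, -0.16]
contact_force: [-0.8, -0.2, -0.1]
opening: 1.0
```

```bash
python3 - <<'E'
from h import *
plan([461.5,-445,170],[np.pi,0,RY])
w=vision.grab_frame('wrist'); cv2.imwrite('pics/w9.png',w[:,:,::-1])
g=vision.grab_frame('scene');cv2.imwrite('pics/s9.png',g[:,:,::-1])
h=cv2.cvtColor(w,cv2.COLOR_RGB2HSV); m=cv2.inRange(h,(105,150,60),(130,255,255))
n,l,st,c=cv2.connectedComponentsWithStats(m)
for i in range(1,n):
    if st[i,4]>50: print(st[i],c[i].round(0))
print('expect collar',proj('wrist',[461.5,-445,66]),'cap',proj('wrist',[461.5,-445,132]),'cover lip 1.6',proj('wrist',rw(30,0,144)))
E
```

```text
clock 17.55 tip [ 456.1 -449.6  167. ] rpy [-3.128  0.021 -0.16 ] F [-0.8 -0.2 -0.1] open 1.0
turn [-0.77  1.18 -0.11] shift after turn [ 0.131 -0.124 -0.074] shift now [ 0.129 -0.125 -0.075]
[335 218   6  19  68] [338. 225.]
expect collar [[322.22575822 226.89646315]] cap [[319.56672611 272.4413115 ]] cover lip 1.6 [[-46.51676765 182.50661208]]
```

View pics/w9.png

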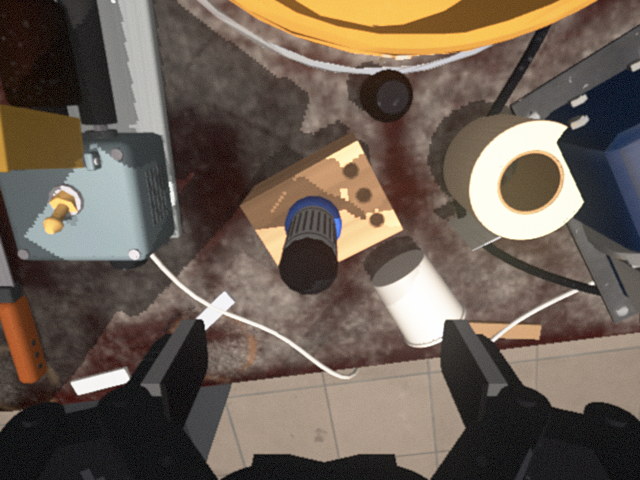

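Wrist view: cap centre (308,268), collar centre (314,219); nipple tip (52,229), its base (64,196); cover open; standing bottle (386,96).

```bash
python3 - <<'E'
from h import *
print('gun cap',atz('wrist',308,267,132).round(1),'collar',atz('wrist',314,219,63).round(1))
t=rw(-4-12.5,0,91.7); b=rw(-4,0,70)
print('nip expected world',t.round(1),b.round(1),'px',proj('wrist',[t,b]).round(1).tolist(),'seen tip at',atz('wrist',52,229,91).round(1), 'base',atz('wrist',64,196,72).round(1))
print('screws',[atz('wrist',u,v,72).round(1).tolist() for u,v in((23,255),(136,256),(115,155))],'exp',[rw(-31,35,72).round(1).tolist(),rw(-31,-35,72).round(1).tolist(),rw(31,-35,72).round(1).tolist()])
E
```

```text
gun cap [ 465.1 -440.1  132. ] collar [ 466.4 -440.6   63. ]
nip expected world [ 483.7 -297.7   91.7] [ 496.  -299.7   70. ] px [[58.4, 242.8], [75.9, 210.6]] seen tip at [ 492.  -296.7   91. ] base [ 506.2 -297.3   72. ]
screws [[474.0, -257.4, 72.0], [462.5, -327.6, 72.0], [524.5, -335.4, 72.0]] exp [[474.9, -260.9, 72.0], [463.9, -330.0, 72.0], [525.1, -339.7, 72.0]]
```

"Behind" means +x, so the nipple base is at x=+4 and its tip at x=−8.5; the seen tip (492,−297) agrees with that. Straighten the tool, settle and measure again numerically.

Call:
move_arm --series "-1 .2 -.15 0 -.8 1.2 0; -1 0 0 0 0 0 0; -1 0 0 0 0 0 0"

```text
clock: 18.02
eef_pos: [464.0, -438.7, 137.2]
tcp_rot: [-3.14, 0.001, -0.157]
contact_force: [-0.6, -0.1, 0.3]
opening: 1.004
```

```bash
python3 - <<'E'
from h import *
plan([463.5,-443,80],[np.pi,0,RY])
w=vision.grab_frame('wrist'); cv2.imwrite('pics/w10.png',w[:,:,::-1])
h=cv2.cvtColor(w,cv2.COLOR_RGB2HSV)
x0,y0=[int(v) for v in proj('wrist',[465,-441,132])[0]]; print('cap predicted',x0,y0, 'collar pred',proj('wrist',[465,-441,66]))
sub=h[y0-60:y0+50,x0-60:x0+60]; m=(sub[...,2]<45).astype(np.uint8)
n,l,st,c=cv2.connectedComponentsWithStats(m)
for i in range(1,n):
    if st[i,4]>300: print('dark',st[i][:4]+[x0-60,y0-60,0,0],st[i,4],(c[i]+[x0-60,y0-60]).round(0))
cv2.imwrite('pics/capsub.png',cv2.resize(w[y0-80:y0+50,x0-60:x0+60],None,fx=4,fy=4)[:,:,::-1])
m=cv2.inRange(h,(105,120,40),(130,255,255)); ys,xs=np.nonzero(m); print('blue bbox',xs.min(),xs.max(),ys.min(),ys.max(),len(xs))
m=cv2.inRange(h,(15,110,100),(32,255,255)); m[:, 200:]=0
n,l,st,c=cv2.connectedComponentsWithStats(m)
for i in range(1,n):
    if st[i,4]>40: print('gold',st[i],c[i].round(0))
print('nip pred',proj('wrist',[rw(-8.5,0,91.7),rw(4,0,70)]).round(0).tolist())
E
```

```text
clock 18.02 tip [ 464.  -438.8  166.4] rpy [-3.14e+00  1.00e-03 -1.57e-01] F [-0.6 -0.1  0.3] open 1.004
turn [-0.08  0.04  0.05] shift after turn [0.004 0.107 2.161] shift now [0.006 0.11  2.161]
cap predicted 329 282 collar pred [[328.33032257 236.96253654]]
blue bbox 303 639 86 304 2438
gold [   0  119  104   70 4855] [ 43. 157.]
gold [ 63 205  32  42 663] [ 78. 225.]
nip pred [[71.0, 245.0], [88.0, 213.0]]
```

```bash
python3 - <<'E'
import cv2,numpy as np
from h import *
w=cv2.imread('pics/w10.png'); g=w.max(2)
for v in(272,282,292): print(v,[int(x) for x in g[v,270:390:3]])
print('col',[int(x) for x in g[230:330:3,327]])
m=cv2.inRange(cv2.cvtColor(w,cv2.COLOR_BGR2HSV),(105,120,40),(130,255,255))[190:280,280:380]; ys,xs=np.nonzero(m); print('blue near',xs.min()+280,xs.max()+280,ys.min()+190,ys.max()+190)
nm=cv2.inRange(cv2.cvtColor(w,cv2.COLOR_BGR2HSV),(15,110,100),(32,255,255))[200:252,55:105]
for row in nm[::3]: print(''.join('#' if x else '.' for x in row[::2]))
E
```

```text
272 [118, 128, 141, 130, 118, 129, 125, 255, 253, 253, 254, 210, 46, 46, 50, 44, 49, 45, 48, 56, 53, 67, 61, 53, 55, 52, 55, 54, 51, 56, 72, 81, 83, 85, 106, 86, 82, 80, 84, 76]
282 [127, 123, 119, 121, 110, 102, 97, 107, 115, 247, 251, 113, 46, 45, 55, 54, 50, 52, 46, 56, 56, 51, 55, 53, 51, 53, 54, 52, 49, 53, 67, 97, 99, 101, 102, 110, 84, 69, 78, 78]
292 [161, 162, 165, 145, 120, 107, 109, 110, 121, 124, 116, 253, 73, 47, 55, 57, 62, 59, 60, 57, 61, 62, 64, 57, 58, 59, 62, 68, 53, 62, 86, 90, 102, 114, 117, 125, 148, 131, 111, 118]
col [96, 99, 91, 94, 94, 99, 99, 96, 50, 46, 51, 57, 55, 54, 56, 52, 52, 47, 52, 63, 60, 61, 60, 60, 63, 48, 108, 112, 99, 93, 107, 100, 108, 105]
blue near 303 357 211 247
.........................
.........................
............###..........
..........########.......
........###########......
........###########......
........#########.##.....
.........###########.....
..........#######........
.........######..........
........######...........
.....########............
....#########............
.....#########...........
.....########............
......####...............
.........................
.........................
```

Cap centre (332,280) → gun at about (465.7,−442.2); the nipple head (72,239) matches the model within about 1 mm. Descend and grip the barrel.

Call:
move_arm --series "-1 .03 .08 .6 0 0 0; -1 0 0 .6 0 0 0; -1 0 0 .5 0 0 0; -1 0 0 .3 0 0 0; -1 0 0 .1 0 0 0; -1 0 0 0 0 0 0"

```text
clock: 18.82
eef_pos: [466.1, -442.8, 52.6]
tcp_rot: [3.141, -0.002, -0.156]
contact_force: [-0.1, -0.1, -0.5]
opening: 1.004
```

```bash
python3 - <<'E'
from h import *
plan([465.7,-442.2,80],[np.pi,0,RY])
E
```

```text
clock 18.82 tip [ 466.  -442.8   81.8] rpy [ 3.141e+00 -2.000e-03 -1.560e-01] F [-0.1 -0.1 -0.5] open 1.004
turn [ 0.04 -0.13  0.09] shift after turn [-0.012 -0.014  0.045] shift now [-0.012 -0.014  0.045]
```

Call:
move_arm --series "1 0 0 0 0 0 0; 1 0 0 0 0 0 0; 1 0 0 0 0 0 0; 1 0 0 0 0 0 0; 1 0 0 0 0 0 0" --grip_force 110

```text
clock: 19.45
eef_pos: [467.1, -443.8, 54.7]
tcp_rot: [3.139, -0.005, -0.157]
contact_force: [-0.6, 1.2, -1.7]
opening: 0.301
```

```bash
python3 - <<'E'
from h import *
plan([465.7,-442.2,80],[np.pi,0,RY])
w=vision.grab_frame('wrist'); cv2.imwrite('pics/w11.png',w[:,:,::-1])
s=r.sense();M=R.from_euler('xyz',s['tcp_rot']).as_matrix()
zt=132-s['eef_pos'][2]; c=s['eef_pos']+M[:,2]*-zt
print('cap pred px',proj('wrist',[c,c+M[:,0]*13,c-M[:,0]*13,c+M[:,1]*13,c-M[:,1]*13]).round(0).tolist())
g=w.max(2); u=int(proj('wrist',c)[0][0])
print('col',[int(x) for x in g[180:420:4,u]])
E
```

```text
clock 19.45 tip [ 466.9 -443.7   83.9] rpy [ 3.139 -0.005 -0.157] F [-0.6  1.2 -1.7] open 0.301
turn [ 0.15 -0.29  0.08] shift after turn [-0.04  -0.035  0.098] shift now [-0.041 -0.035  0.098]
cap pred px [[326.0, 413.0], [326.0, 374.0], [326.0, 448.0], [372.0, 413.0], [280.0, 413.0]]
col [79, 77, 80, 89, 110, 105, 102, 108, 108, 116, 108, 203, 193, 200, 193, 152, 150, 155, 155, 154, 152, 133, 77, 102, 113, 121, 99, 76, 82, 49, 48, 48, 42, 49, 44, 50, 43, 45, 51, 44, 61, 95, 58, 94, 91, 97, 23, 17, 16, 25, 23, 19, 28, 19, 32, 22, 33, 17, 13, 20]
```

```bash
python3 - <<'E'
from h import *
s=r.sense();M=R.from_euler('xyz',s['tcp_rot']).as_matrix(); e=s['eef_pos']
for n,x,z in(('collar bot',18,56),('collar top',18,66),('barrel bot',14,66),('barrel top',14,123),('cap bot',12.5,123),('cap top',12.5,132)):
    c=e-M[:,2]*(z-e[2])+M[:,0]*x; print(n,proj('wrist',c).round(0))
print('cam',cam('wrist')[2],vision.camera_params('wrist')['rotation'])
w=cv2.imread('pics/w11.png')
for v in range(256,368,6): print(v,w[v,326].tolist(),w[v,316].tolist())
cv2.imwrite('pics/v12.png',w[150:480,140:520])
E
```

```text
collar bot [[325. 255.]]
collar top [[325. 263.]]
barrel bot [[325. 272.]]
barrel top [[326. 352.]]
cap bot [[326. 356.]]
cap top [[326. 376.]]
cam [ 550.18216034 -455.94100078  226.3421625 ] [-0.32738342 -0.00211025 -1.72799776]
256 [84, 112, 149] [91, 121, 155]
262 [81, 113, 141] [82, 113, 149]
268 [83, 51, 45] [85, 56, 48]
274 [110, 69, 55] [106, 60, 43]
280 [116, 65, 48] [118, 66, 48]
286 [78, 80, 84] [87, 90, 91]
292 [88, 91, 91] [90, 91, 94]
298 [51, 50, 55] [48, 50, 55]
304 [50, 50, 53] [46, 47, 52]
310 [49, 51, 52] [53, 50, 57]
316 [44, 46, 49] [43, 42, 49]
322 [39, 43, 44] [53, 57, 59]
328 [44, 47, 51] [51, 52, 53]
334 [46, 47, 49] [53, 53, 58]
340 [59, 57, 60] [64, 63, 60]
346 [94, 95, 94] [94, 97, 97]
352 [92, 93, 94] [92, 92, 95]
358 [92, 96, 93] [93, 95, 97]
364 [11, 10, 15] [31, 32, 30]
```

Collar edge and top view agree: the gun axis is about 4.5 mm behind the tool's centre in x, and y is centred. Lift it out.

Call:
move_arm --series "1 0 0 -.3 0 0 0; 1 0 0 -.6 0 0 0; 1 0 0 -.7 0 0 0; 1 0 0 -.7 0 0 0; 1 0 0 -.6 0 0 0; 1 0 0 -.3 0 0 0; 1 0 0 0 0 0 0"

```text
clock: 20.38
eef_pos: [466.0, -443.0, 189.0]
tcp_rot: [3.139, -0.005, -0.157]
contact_force: [0.8, -0.4, -1.8]
opening: 0.301
```

```bash
python3 - <<'E'
s=open('h.py').read()+"""GS=[-4.5,0,32.7]
P6=np.pi/6
"""
open('h.py','w').write(s)
from h import *
planT(rw(-31,0,131),P6,GS)
E
```

```text
clock 20.38 T in roller [ -15.4 -146.4  156.3] rpy [ 3.139 -0.005 -0.157] F [ 0.8 -0.4 -1.8] M [ 0.03 -0.03  0.02] open 0.301
turn [ 0.12 29.73  0.12] shift after turn [-1.043 -3.658  0.189] shift now [-0.807 -3.661  0.672]
```

Call:
move_arm --series "1 -.5 0 0 0 0 0; 1 -.4 0 0 0 5 0; 1 0 0 0 0 8 0; 1 0 0 0 0 8 0; 1 0 0 0 0 8 0; 1 0 -.6 0 0 0 0; 1 0 -.8 0 0 0 0; 1 0 -.8 0 0 0 0; 1 0 -.8 0 0 0 0; 1 0 -.5 0 0 0 0; 1 0 0 0 0 0 0"

```text
clock: 21.75
eef_pos: [434.2, -286.2, 174.0]
tcp_rot: [-3.135, -0.502, -0.165]
contact_force: [-0.7, 0.3, -1.1]
opening: 0.302
```

```bash
python3 - <<'E'
from h import *
planT(rw(-31,0,131),P6,GS)
E
```

```text
clock 21.75 T in roller [-55.4   3.7 143.2] rpy [-3.135 -0.502 -0.165] F [-0.7  0.3 -1.1] M [ 0.05  0.36 -0.02] open 0.302
turn [-0.18  1.24 -0.37] shift after turn [0.358 0.09  0.567] shift now [0.371 0.089 0.559]
```

Call:
move_arm --series "1 0 0 0 -.2 1.2 -.4; 1 .35 .09 0 0 0 0; 1 0 0 .3 0 0 0; 1 0 0 .2 0 0 0; 1 0 0 0 0 0 0"

```text
clock: 22.38
eef_pos: [455.1, -295.2, 161.3]
tcp_rot: [3.141, -0.52, -0.159]
contact_force: [0.4, 0.3, -1.3]
opening: 0.303
```

```bash
python3 - <<'E'
from h import *
planT(rw(-31,0,131),P6,GS); planT(rw(-8.5,0,91.7),P6,GS)
w=vision.grab_frame('wrist'); g=vision.grab_frame('scene'); t=vision.grab_frame('top')
a=w[100:480,120:520]; b=cv2.resize(g[190:280,270:390],(400,300),interpolation=cv2.INTER_CUBIC); 
for n,i in(('w13',w),('s13',g),('t13',t)): cv2.imwrite(f'pics/{n}.png',i[:,:,::-1])
c=cv2.resize(t[180:260,270:350],(380,380),interpolation=cv2.INTER_CUBIC)
top=np.hstack([a,c]); bot=np.hstack([cv2.resize(g[195:255,290:410],(440,220),interpolation=cv2.INTER_CUBIC),np.zeros((220,340,3),np.uint8)])
cv2.imwrite('pics/v13.png',np.vstack([top,bot])[:,:,::-1])
print('wrist px nip tip',proj('wrist',rw(-8.5,0,91.7)),'scene',proj('scene',[rw(-8.5,0,91.7),rw(-31,0,131),rw(-31+7.5,0,131-13)]).round(1).tolist())
E
```

```text
clock 22.38 T in roller [-32.8  -2.1 130.7] rpy [ 3.141 -0.52  -0.159] F [ 0.4  0.3 -1.3] M [ 0.05  0.4  -0.01] open 0.303
turn [ 0.08  0.2  -0.04] shift after turn [ 0.04  -0.051  0.015] shift now [ 0.04  -0.051  0.014]
clock 22.38 T in roller [-32.8  -2.1 130.7] rpy [ 3.141 -0.52  -0.159] F [ 0.4  0.3 -1.3] M [ 0.05  0.4  -0.01] open 0.303
turn [ 0.08  0.2  -0.04] shift after turn [ 0.036 -0.051  1.147] shift now [ 0.04  -0.053  1.146]
wrist px nip tip [[321.24474566 239.2135382 ]] scene [[322.9, 232.5], [311.2, 222.3], [315.2, 225.7]]
```

View pics/v13.png

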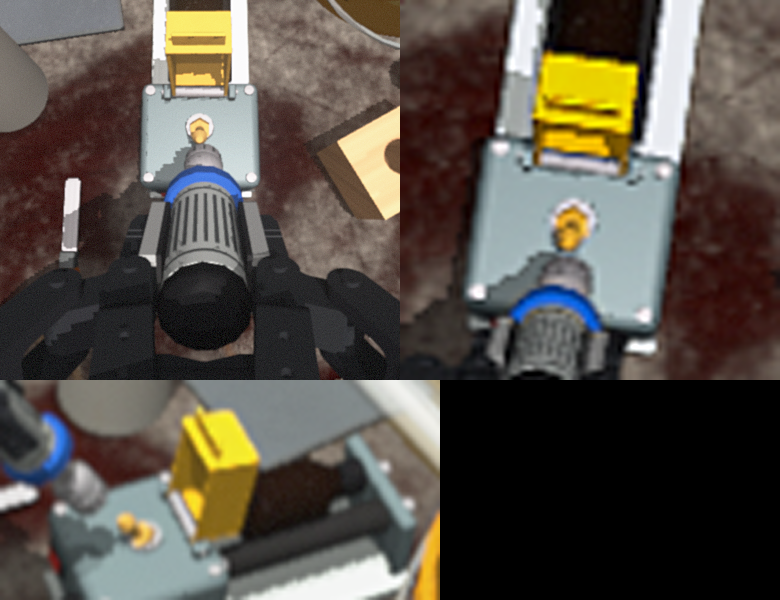

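The view shows the cover standing open and the blade on the desk. The nipple head at wrist (320,237) is nearly in line with the gun's coupler at (323,258). Compare the gun axis with the prediction in the scene view.

```bash
python3 - <<'E'
from h import *
s=r.sense();M=R.from_euler('xyz',s['tcp_rot']).as_matrix(); e=s['eef_pos']
P=[e+M@np.array([-4.5,0,32.7+d]) for d in(15,0,-34,-44,-72,-110)]
names=['mouth','seat','collar bot','collar top','center','captop']
k=lambda p:((p-[290,195])*3.667+[0,380]).round(0).tolist()
for n,p in zip(names,P): print(n,'scene crop',k(proj('scene',p)[0]),'wrist crop',(proj('wrist',p)[0]-[120,100]).round(0),'top crop',((proj('top',p)[0]-[270,180])*4.75+[400,0]).round(0))
for n,p in(('nip tip',rw(-8.5,0,91.7)),('nip base',rw(4,0,70))): print(n,k(proj('scene',p)[0]),(proj('wrist',p)[0]-[120,100]).round(0),((proj('top',p)[0]-[270,180])*4.75+[400,0]).round(0))
E
```

```text
mouth scene crop [90.0, 496.0] wrist crop [205. 160.] top crop [563. 274.]
seat scene crop [76.0, 483.0] wrist crop [205. 170.] top crop [560. 289.]
collar bot scene crop [41.0, 453.0] wrist crop [205. 200.] top crop [552. 325.]
collar top scene crop [30.0, 444.0] wrist crop [205. 211.] top crop [549. 336.]
center scene crop [-1.0, 417.0] wrist crop [205. 248.] top crop [541. 368.]
captop scene crop [-47.0, 377.0] wrist crop [206. 325.] top crop [530. 415.]
nip tip [121.0, 518.0] [201. 139.] [565. 241.]
nip base [143.0, 537.0] [201. 127.] [570. 219.]
```

Predictions match the picture (mouth within 1 mm). Approach along the axis.

Call:
move_arm --series "1 .04 -.05 0 0 .2 0; 1 0 0 .3 0 0 0; 1 0 0 .3 0 0 0; 1 0 0 0 0 0 0"

```text
clock: 23.02
eef_pos: [469.5, -295.5, 141.1]
tcp_rot: [3.139, -0.525, -0.159]
contact_force: [0.1, 0.2, -1.0]
opening: 0.303
```

```bash
python3 - <<'E'
from h import *
planT(rw(-8.5,0,91.7),P6,GS)
E
```

```text
clock 23.02 T in roller [-18.4  -0.2 110.5] rpy [ 3.139 -0.525 -0.159] F [ 0.1  0.2 -1. ] M [0.1  0.4  0.04] open 0.303
turn [ 0.15 -0.1  -0.03] shift after turn [-0.02  -0.002  0.531] shift now [-0.021 -0.004  0.531]
```

Call:
move_arm --series "1 -.02 0 .15 0 0 0; 1 0 0 .1 0 0 0"

```text
clock: 23.28
eef_pos: [474.0, -296.3, 131.4]
tcp_rot: [3.139, -0.525, -0.158]
contact_force: [-0.8, -0.5, -1.7]
opening: 0.302
```

Call:
move_arm --series "1 0 0 .1 0 0 0"

```text
clock: 23.4
eef_pos: [476.1, -296.6, 127.7]
tcp_rot: [3.139, -0.525, -0.159]
contact_force: [-0.2, 0.6, -0.1]
opening: 0.304
```

Call:
move_arm --series "1 0 0 .07 0 0 0"

```text
clock: 23.52
eef_pos: [477.7, -296.9, 125.2]
tcp_rot: [3.139, -0.525, -0.158]
contact_force: [-0.1, -0.6, -0.4]
opening: 0.299
```

```bash
python3 - <<'E'
from h import *
planT(rw(-8.5,0,91.7),P6,GS)
E
```

```text
clock 23.52 T in roller [-10.1  -0.3  94.6] rpy [ 3.139 -0.525 -0.158] F [-0.1 -0.6 -0.4] M [-0.08  0.37 -0.07] open 0.299
turn [ 0.15 -0.1  -0.02] shift after turn [-0.002 -0.005  0.083] shift now [-0.002 -0.005  0.083]
```

No side force, 3.3 mm to nominal seat. Continue.

Call:
move_arm --series "1 0 0 .06 0 0 0"

```text
clock: 23.65
eef_pos: [478.9, -297.2, 123.0]
tcp_rot: [3.139, -0.525, -0.159]
contact_force: [-1.0, 0.0, -1.3]
opening: 0.302
```

Call:
move_arm --series "1 0 0 .06 0 0 0"

```text
clock: 23.78
eef_pos: [480.2, -297.4, 121.1]
tcp_rot: [3.139, -0.526, -0.158]
contact_force: [-6.5, 1.6, 6.9]
opening: 0.299
```

Call:
move_arm --series "1 0 0 .06 0 0 0"

```text
clock: 23.9
eef_pos: [481.4, -297.6, 119.2]
tcp_rot: [3.139, -0.526, -0.158]
contact_force: [-7.0, 1.1, 7.4]
opening: 0.304
```

Call:
move_arm --series "1 0 0 .06 0 0 0"

```text
clock: 24.02
eef_pos: [482.5, -297.8, 117.5]
tcp_rot: [3.139, -0.527, -0.158]
contact_force: [-6.8, 2.3, 8.1]
opening: 0.302
```

Resistance began right at the nominal seat and has plateaued near 10 N (spring working). Push on.

Call:
move_arm --series "1 0 0 .07 0 0 0; 1 0 0 .07 0 0 0"

```text
clock: 24.28
eef_pos: [484.9, -298.1, 113.2]
tcp_rot: [3.138, -0.527, -0.157]
contact_force: [-9.5, 1.3, 9.4]
opening: 0.302
```

Call:
move_arm --series "1 0 0 .07 0 0 0"

```text
clock: 24.4
eef_pos: [486.1, -298.4, 111.1]
tcp_rot: [3.138, -0.528, -0.157]
contact_force: [-9.5, 2.6, 9.6]
opening: 0.308
```

```bash
python3 - <<'E'
from h import *
planT(rw(-8.5,0,91.7),P6,GS)
w=vision.grab_frame('wrist'); g=vision.grab_frame('scene'); t=vision.grab_frame('top')
for n,i in(('w14',w),('s14',g),('t14',t)): cv2.imwrite(f'pics/{n}.png',i[:,:,::-1])
h=cv2.cvtColor(g,cv2.COLOR_RGB2HSV)
m=cv2.inRange(h,(105,120,50),(130,255,255))[200:260,270:345]; ys,xs=np.nonzero(m); print('scene blue centre',xs.mean()+270,ys.mean()+200,len(xs))
h=cv2.cvtColor(cv2.imread('pics/s13.png')[:,:,::-1].copy(),cv2.COLOR_RGB2HSV)
m=cv2.inRange(h,(105,120,50),(130,255,255))[200:260,270:345]; ys,xs=np.nonzero(m); print('before',xs.mean()+270,ys.mean()+200,len(xs))
E
```

```text
clock 24.4 T in roller [-1.5 -0.4 80.6] rpy [ 3.138 -0.528 -0.157] F [-9.5  2.6  9.6] M [0.29 0.99 0.1 ] open 0.308
turn [ 0.18 -0.24  0.04] shift after turn [-0.01  -0.007 -0.327] shift now [-0.009 -0.006 -0.327]
scene blue centre 319.4639175257732 228.58762886597938 97
before 303.0747663551402 215.00934579439252 107
```

Call:
move_arm --series "1 0 0 .03 0 0 0; 1 0 0 0 0 0 0; 1 0 0 0 0 0 0"

```text
clock: 24.92
eef_pos: [485.9, -298.3, 111.3]
tcp_rot: [3.137, -0.529, -0.157]
contact_force: [-9.5, 2.3, 10.6]
opening: 0.305
```

```bash
python3 - <<'E'
from h import *
planT(rw(-8.5,0,91.7),P6,GS)
def st(im):
    h=cv2.cvtColor(np.ascontiguousarray(im),cv2.COLOR_RGB2HSV); o=[]
    for lo,hi,(a,b,c,d) in(((20,150,80),(34,255,255),(185,240,330,370)),((0,150,80),(4,255,255),(200,245,300,340)),((5,180,80),(18,255,255),(200,260,230,300))):
        m=cv2.inRange(h,lo,hi)[a:b,c:d]; ys,xs=np.nonzero(m); o.append((len(xs),round(xs.mean()+c,1) if len(xs) else 0,round(ys.mean()+a,1) if len(xs) else 0))
    return o
b=cv2.imread('pics/s13.png')[:,:,::-1]; g=vision.grab_frame('scene'); cv2.imwrite('pics/s15.png',g[:,:,::-1])
print('yellow,red,orange before',st(b)); print('now',st(g))
i=cv2.imread('pics/scene0.png')[:,:,::-1]
for n,(a,b2,c,d) in(('white',(145,200,305,340)),('vial',(220,240,352,385)),('spare',(302,335,388,408))):
    print(n,'mean abs diff vs start',np.abs(i[a:b2,c:d].astype(int)-g[a:b2,c:d]).mean().round(1))
E
```

```text
clock 24.93 T in roller [-1.6 -0.4 80.8] rpy [ 3.137 -0.529 -0.157] F [-9.5  2.3 10.6] M [0.26 0.9  0.02] open 0.305
turn [ 0.21 -0.31  0.07] shift after turn [-0.009 -0.006 -0.322] shift now [-0.007 -0.005 -0.322]
yellow,red,orange before [(596, np.float64(348.3), np.float64(219.8)), (4, np.float64(304.2), np.float64(243.2)), (297, np.float64(250.4), np.float64(238.4))]
now [(597, np.float64(348.3), np.float64(219.7)), (5, np.float64(304.0), np.float64(243.2)), (291, np.float64(250.7), np.float64(238.3))]
white mean abs diff vs start 5.9
vial mean abs diff vs start 11.5
spare mean abs diff vs start 3.3
```

```bash
python3 - <<'E'
from h import *
s=r.sense();M=R.from_euler('xyz',s['tcp_rot']).as_matrix(); e=s['eef_pos']
a=cv2.imread('pics/s13.png')[:,:,::-1]; b=cv2.imread('pics/s15.png')[:,:,::-1]
e13=np.array([455.1,-295.2,161.3])
for d in range(-44,20,4):
    o=[]
    for im,ee in((a,e13),(b,e)):
        u,v=proj('scene',ee+M@np.array([-4.5,0,32.7+d]))[0]; o.append(im[int(round(v)),int(round(u))].tolist())
    print(d,o)
for n in('13','14'):
    w=cv2.imread(f'pics/w{n}.png')[:,:,::-1].copy(); h=cv2.cvtColor(w,cv2.COLOR_RGB2HSV); m=(cv2.inRange(h,(0,120,50),(6,255,255))|cv2.inRange(h,(172,120,50),(180,255,255)))[200:330,280:360]; print('wrist red',n,(m>0).sum())
print('vial s13 vs s15',np.abs(a[220:240,372:395].astype(int)-b[220:240,372:395]).mean(), 'start vs now',np.abs(cv2.imread('pics/scene0.png')[:,:,::-1][220:240,372:395].astype(int)-b[220:240,372:395]).mean())
E
```

```text
-44 [[38, 38, 40], [28, 30, 31]]
-40 [[74, 77, 75], [34, 35, 36]]
-36 [[84, 86, 80], [71, 73, 72]]
-32 [[85, 96, 118], [90, 93, 87]]
-28 [[52, 105, 193], [88, 97, 115]]
-24 [[41, 93, 174], [50, 101, 186]]
-20 [[31, 66, 121], [37, 88, 166]]
-16 [[63, 73, 97], [47, 71, 120]]
-12 [[77, 75, 73], [84, 87, 95]]
-8 [[110, 109, 109], [85, 84, 83]]
-4 [[146, 143, 144], [101, 101, 100]]
0 [[181, 178, 178], [127, 127, 125]]
4 [[160, 159, 159], [135, 134, 134]]
8 [[137, 135, 134], [108, 107, 108]]
12 [[136, 136, 134], [108, 106, 103]]
16 [[134, 134, 133], [118, 111, 99]]
wrist red 13 9
wrist red 14 0
vial s13 vs s15 1.4355072463768115 start vs now 2.786231884057971
```

Wrist view: 9 red pixels before, none now; estimated stroke 11–14 mm. Add a small margin and hand in.

Call:
move_arm --series "1 0 0 .05 0 0 0; 1 0 0 0 0 0 0; 1 0 0 0 0 0 0"

```text
clock: 25.35
eef_pos: [486.1, -298.3, 110.9]
tcp_rot: [3.136, -0.53, -0.156]
contact_force: [-8.9, 2.2, 9.8]
opening: 0.3
```

```bash
python3 - <<'E'
from h import *
planT(rw(-8.5,0,91.7),P6,GS)
print(r.sign_off())
E
```

```text
clock 25.35 T in roller [-1.4 -0.3 80.4] rpy [ 3.136 -0.53  -0.156] F [-8.9  2.2  9.8] M [0.25 0.97 0.15] open 0.3
turn [ 0.24 -0.39  0.11] shift after turn [-0.007 -0.005 -0.333] shift now [-0.005 -0.004 -0.333]
the job is handed in; nothing more can be done
None
```

I levered the dust cover open with the blade and laid the blade back on the desk. The grease gun is pressed onto the tilted nipple, still gripped and held in. I handed the job in at 25.4 s; the hand-in reports no verdict.

**Last checks**
- **Cover:** the lip's position in the wrist picture gave about 1.63 rad. Its yellow area in the scene camera did not move while I pressed the gun on.
- **Blade:** seen lying flat on the desk, where I let it go.
- **Gun:** about 15 N along its axis at the end. The tool had gone about 13 mm past the calculated seat, and its tilt was about 0.4° from the nominal nipple axis. The grip opening stayed at 0.30, so it did not slip.
- **Bottles:** the image areas round all three bottles look unchanged from the start, except that one crop of the rolling bottle differed more (11.5), probably because it took in the opened cover. A narrower crop was unchanged.

**Weaker or disagreeing points**
- **Fingertips:** the real fingertips ended 29 mm short of the reported tool point. My first grasp of the blade missed. A touch on the desk, up to about 60 N at the fingertips, measured the offset, and I corrected for it after that. The 40 N limit is for the arm and gripper body; I judged that only the fingertips touched.
- **Gun grip:** the gun's cap appeared about 5 mm further forward in the wrist pictures than its collar did. I went by the collar and the top camera.
- **Stroke:** it was estimated from travel and force (11–14 mm), not seen directly. The red band was only 9 pixels in the wrist picture before pressing and none after. The final 2 mm push hardly moved the tool.
- **Snap-on:** I inferred it from the resistance starting at the calculated seat, with no direct view of it.

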